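# Bring the test ball out from under the probe and present its dish to the cup

## Robot

A 6-joint arm with a two-finger parallel gripper is mounted at the origin on the work surface. World frame = base frame: x ahead of the robot, y to its left, z up, the work surface at z = 0. Lengths are in mm, angles in rad, forces in N, time in s.
With the tool pointing down it reaches from about 375 to 750 mm from the base axis. Payload 9 kg.
Tool frame: the origin (TCP) lies between the finger pads; the fingertips stand 8 mm ahead of it and the grasp point (between the pads) lies 11 mm behind it; y points along the fingers, z is the direction in which the jaws open and shut, and the axes are right-handed (so a half turn about y gives the same grasp; the last joint's range is limited). The gripper opens to 85 mm and grips with 20 to 120 N. Pads are 22 mm wide; open, the fingers measure 114 mm over their backs; the gripper's body (76 mm by 85 mm) begins 54 mm behind the grasp point. The pads swing forward as they close: fully open they stand 13 mm farther back than shut.
Start: joints at [-1.366, 0.104, 0.097, 1.564, 0, 1.353], TCP at [246.202, -547.193, 239.331] pointing down, gripper open.
Joint ranges: [-2.99, 2.99], [-0.84, 1.86], [-1.1, 1.16], [-1.84, 2.11], [-1.51, 1.56], [-3.14, 3.14]. Speed limits (rad/s): [2.22, 2.22, 2.57, 3.14, 3.14, 3.14].

## Interface

Orientations are given as a 3x3 rotation matrix whose columns are the frame's x, y, z axes.
In Python, from plant import ctrl gives the robot as it stands.
- The arm moves only by the tool servo_tool, never from a script. Its argument "rows" is one flat list of numbers, 7 for each row, row after row: the finger opening in m, from 0 to 0.0854, then the shift along the world's x, y, z in m, then the turn, a rotation vector about the world's x, y, z in degrees. A call has 1 to 10 rows; each row is the pose to reach, as a shift and turn from the pose commanded when the call began; what a row does not reach only later rows make up. A row lasts 1/8 s, in which the tool goes at most 62.5 mm and 10.7 degrees, less where a joint would pass 70% of its speed; a pose out of reach is approached as far as the arm can. A call with a gripper value outside its range is refused whole. The fingers move at their own pace and stop on an object; "newtons" is the grip in N (left out, the last holds). Time passes only in rows, so rows that repeat a pose let the fingers close. It gives the time, the measured TCP pose, the force and the opening at its end, in the units of the state.
- ctrl.state(): the state, without advancing time (a new reading comes with each control period).
- ctrl.get_image(name): name is "scene" or "side" or "wrist"; returns the picture (384x512x3 uint8, red, green, blue); there is no depth.
- ctrl.camera_model(name): a dict with "vfov" (degrees; the focal length in pixels is half the picture's height over the tangent of half this angle, whatever the lens; pixels are square), "cx", "cy" (the principal point, pixels), "k1" (the pictures are not rectified: a ray, as slopes to the right and down, at radius r is drawn at 1 + k1 r^2 times it, then the intrinsics apply), "R" (3x3) and "t" (3): a world point X has camera coordinates R X + t. Camera axes: x right, y down, z forward; pixel columns grow to the right and rows downward; lengths in mm; the calibration is good to about 2 mm. A picture is of the moment at which its call begins: read the wrist's pose just before it. camera_model takes no time and is no camera call; for the wrist camera it gives the pose at the moment of the call.
- ctrl.close_job(): hands the job in, once; it reports no verdict.
The state is a dict: "time": time; "qpos": joint angles; "qd": joint speeds; "joint_torque": joint torques, N m; "tool_pos": TCP position; "orientation": TCP orientation; "contact_force": force on the tool from outside, world axes, zero at the start; "moment": the same for the moment, N m; "opening": opening from 0.0 (shut) to 1.0 (fully open).
Only numpy, scipy, OpenCV 4.12 (cv2) and the standard library are available. Lean on these libraries where they do the work, as an engineer would, in place of code of your own. Each camera call takes 0.05 s, during which the arm holds its last target.

## Task

On the sample turntable, push or pull the upright driving peg round, counter-clockwise seen from above, until the turntable comes up against its stop, so that the dish with the loose test ball is carried out from under the probe. Then take the dish by its upright handle plate, lift it straight up 5 to 10 cm, and only then turn it a quarter turn counter-clockwise above its nest, so that its spout points at the collecting cup, keeping it level and the ball in the middle the whole time. Finish holding the dish there in the gripper, still, level and clear of everything else; leave the turntable against its stop and all the tins, tools and vessels around it alone.

Things in the scene. Friction and masses are not known exactly. Their poses are not given: they have to be found in the camera images.
- stand: Fixed stand of the turntable: a grey plate 380 x 340 mm, 14 mm thick, on the table. Origin on the turntable's axis at table height; z up, x from the axis to the post of the probe. The post (18 mm across, top 164 mm above the table) stands 182 mm out along +x. The collecting cup stands on the plate at x +170, y +85 mm.
- probe (a point): centre of the underside of the probe, 30 mm across, fixed 82 mm above the table, 75 mm from the axis along the stand's +x. A horizontal arm 22 mm wide, 131 to 149 mm above the table, runs from it out to the post.
- rotor (a joint): angle of the turntable (disc 282 mm across, top 32 mm above the table) about the stand's axis. 0: dish under the probe (stand +x). Grows counter-clockwise seen from above. Stop at 1.571 (dish towards stand +y, peg towards stand -y). Starts at 0, turns stiffly (about 1.5 N at the peg), stays where it is left.
- peg_mid (a point): middle of the driving peg's graspable length: an upright round steel peg 16 mm in diameter on the turntable, 105 mm from its axis, opposite the dish; the peg's top is 24 mm above this point and the turntable's top 31 mm below it. Moves with the turntable and has its axes: x points from the peg to the turntable's axis.
- nest (a point): centre of the dish's nest, on the turntable's top surface, 75 mm from the axis; a ring 4 mm high around the dish's foot (about 3 mm play). Moves with the turntable.
- dish_middle (a point): bottom of the dish's inside, in its middle, 8 mm above the underside. Round steel dish 92 mm across, sides rising 10 degrees from the middle, rim top 24 mm above the underside, about 0.17 kg, loose in its nest. z up, x from the middle to the spout, which is opposite the handle plate. At the start the handle points away from the turntable's axis.
- dish_handle (a point): point to grasp on the dish's upright handle plate, 60 mm from the dish's middle along the dish's -x and 48 mm above dish_middle. The plate is 12 mm thick along the dish's x, 36 mm wide along its y; its top edge is 22 mm above this point, the rim's top 32 mm below it. Same axes as dish_middle.
- dish_spout (a point): outer end of the dish's spout (an 18 mm wide open channel on the rim), 66 mm from the dish's middle along the dish's +x.
- ball_center (a point): centre of the loose steel test ball, 24 mm in diameter, about 56 g, which lies in the middle of the dish and rolls freely (its axes mean nothing).
- cup_mouth (a point): centre of the mouth of the collecting cup, a small open steel cup 56 mm across and 56 mm high fixed on the stand's plate; mouth 70 mm above the table.
- tin_a: closed round tin, 84 mm across, 50 mm high, standing left of the turntable; bystander; origin at the centre of its underside
- tin_b: another such tin, left of and beyond the first; bystander; origin at the centre of its underside
- tin_end: loose flat round tin end, 60 mm across, 5 mm thick, lying on the near right corner of the turntable's base plate; bystander; origin at the centre of its underside
- spoon: spoon with a wooden handle lying right of the turntable; bystander, 20 mm high at most; origin near its middle
Mind the look-alikes: they are no part of the job. What is shaped like the part that bears dish_middle but blue or purple is not meant.

How it is judged:
By the outcome, as a careful person would: the job done as asked, in the order asked, and still so for the second after the job is handed in, while the arm keeps its last pose, push and grip.
It also fails if it takes over 59 s, if anything falls off the work surface, if the arm or the gripper's body presses on something with over 40 N, if the wrist force passes 120 N, or if a joint passes its speed limit or range.

## Working session

There is one attempt and no reset: what is moved stays moved. The work goes in short steps, Python scripts to look and compute and a tool call to move; the robot and the scene stay as the last step left them, time stands still between calls to the robot, and variables do not carry over. Pictures are saved under pics/ and viewed, and the job is handed in when it is done.

Besides the shell and the picture viewer there is one more tool, called as name(argument=value, ...), one argument or row to a line, values as JSON. servo_tool: Moves the arm, as the interface text tells. Its arguments: {"type":"object","properties":{"rows":{"type":"array"},"newtons":{"type":"number"}},"required":["rows"]}

```bash
mkdir -p pics; ls
python3 - <<'E'
from plant import ctrl
import cv2
s=ctrl.state();print({k:s[k] for k in('time','tool_pos','orientation','opening','contact_force')})
for n in("scene","side"):
    im=ctrl.get_image(n);cv2.imwrite(f"pics/{n}0.png",im[:,:,::-1]);print(n,ctrl.camera_model(n))
print(ctrl.camera_model("wrist"))
E
```

```text
pics
{'time': 0.0, 'tool_pos': array([ 246.15212927, -546.80986925,  238.50332743]), 'orientation': array([[-9.11927813e-01, -2.71456982e-04,  4.10350569e-01],
       [-4.10350544e-01,  1.35226304e-03, -9.11926863e-01],
       [-3.07352994e-04, -9.99999049e-01, -1.34455880e-03]]), 'opening': 1.0020618008160191, 'contact_force': array([-0.2008999 , -0.25129479, -0.31401306])}
scene {'vfov': 53.4474296364384, 'cx': 257.06533712193203, 'cy': 193.70037483441575, 'k1': -0.12932304351505194, 'R': array([[-0.4575765 ,  0.88907189, -0.01322584],
       [ 0.73086723,  0.36759896, -0.57506878],
       [-0.50641568, -0.27280429, -0.81799815]]), 't': array([ 234.40884792, -330.28297229, 1287.67145938])}
side {'vfov': 44.0587487907412, 'cx': 250.757923924487, 'cy': 190.64130237754154, 'k1': -0.13291020460190617, 'R': array([[ 0.97605696, -0.21634068,  0.02257264],
       [-0.10701119, -0.56794713, -0.81607883],
       [ 0.18937112,  0.7941239 , -0.57749962]]), 't': array([-507.5445579 ,  119.61608457, 1392.57225898])}
{'vfov': 71.9756232981411, 'cx': 258.30689691830855, 'cy': 189.33617590912505, 'k1': -0.040501918870537494, 'R': array([[ 4.09241900e-01, -9.12425518e-01, -8.60577634e-04],
       [-8.64663110e-01, -3.88120276e-01,  3.18936291e-01],
       [-2.91339618e-01, -1.29777984e-01, -9.47775766e-01]]), 't': array([-600.08552115,  -41.90662994,  381.37849819])}
```

View pics/scene0.png

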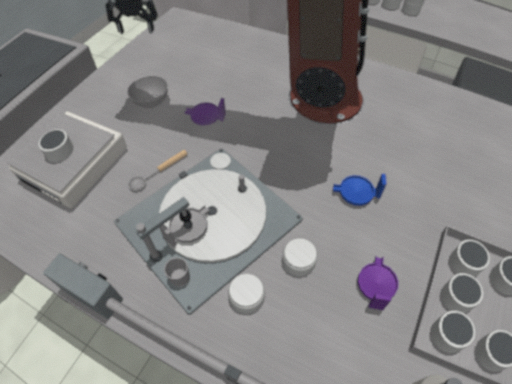

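View pics/side0.png

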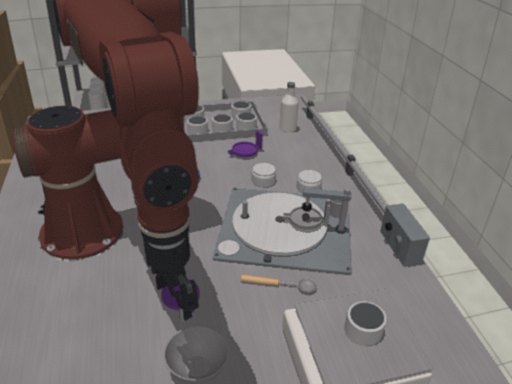

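The scene view shows the turntable with its peg at about (242,184), the steel dish under the probe at about (187,226), the post at (150,240) and the cup at (177,270). The blue dish (357,190) and the purple ones (378,283) and (206,113) are look-alikes. I'll enlarge crops and measure.

```bash
cat > h.py <<'E'
import numpy as np,cv2
from plant import ctrl
def K(m):
    f=192/np.tan(np.radians(m['vfov']/2));return f
def proj(m,X):
    c=np.asarray(m['R'])@np.asarray(X,float)+m['t'];s=c[:2]/c[2];r2=s@s
    return K(m)*s*(1+m['k1']*r2)+[m['cx'],m['cy']]
def ray(m,p):
    d=(np.asarray(p,float)-[m['cx'],m['cy']])/K(m);s=d.copy()
    for _ in range(30): s=d/(1+m['k1']*(s@s))
    R=np.asarray(m['R']);o=-R.T@m['t'];v=R.T@np.array([s[0],s[1],1]);return o,v/np.linalg.norm(v)
def plane(m,p,z):
    o,v=ray(m,p);return o+v*(z-o[2])/v[2]
def tri(m1,p1,m2,p2):
    o1,v1=ray(m1,p1);o2,v2=ray(m2,p2)
    a=np.linalg.lstsq(np.c_[v1,-v2],o2-o1,rcond=None)[0]
    A,B=o1+a[0]*v1,o2+a[1]*v2;return (A+B)/2,np.linalg.norm(A-B)
E
python3 - <<'E'
import cv2
a=cv2.imread('pics/scene0.png')[145:305,105:310];cv2.imwrite('pics/sc1.png',cv2.resize(a,None,fx=3.7,fy=3.7,interpolation=cv2.INTER_CUBIC))
a=cv2.imread('pics/side0.png')[180:275,210:360];cv2.imwrite('pics/si1.png',cv2.resize(a,None,fx=5,fy=5,interpolation=cv2.INTER_CUBIC))
E
```

```text
(no output)
```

View pics/sc1.png

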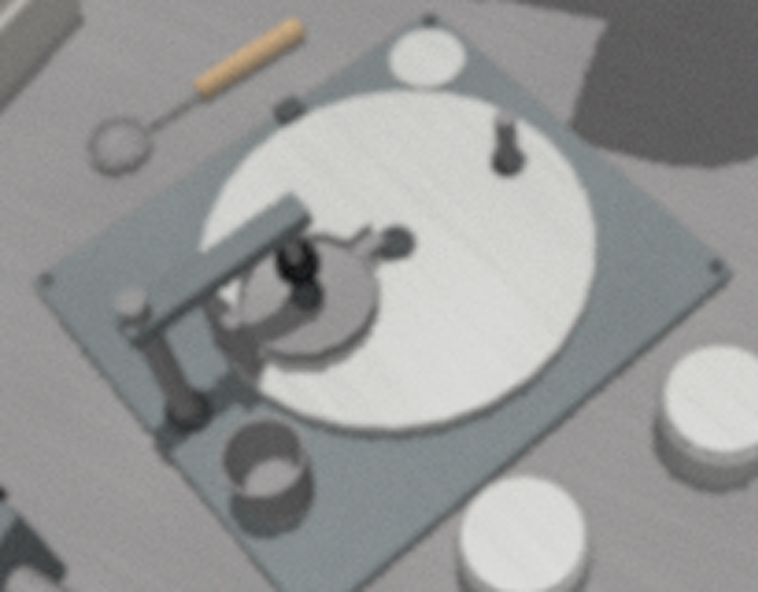

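View pics/si1.png

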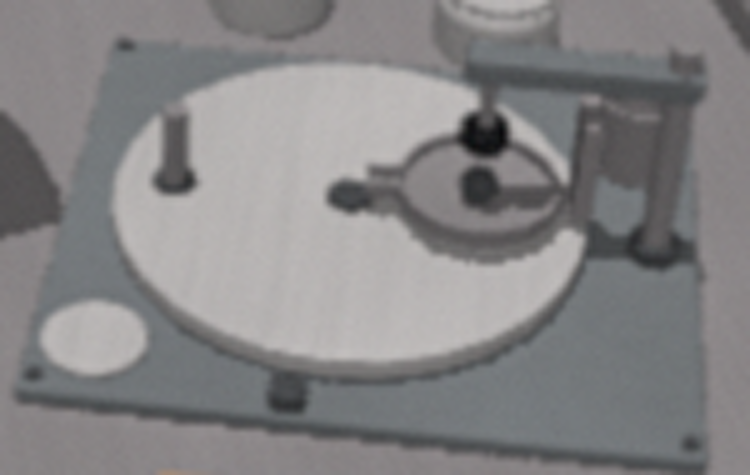

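The dish under the probe is the steel-coloured one: side crop (480,190), scene crop (310,295). That is the one meant, because it sits on the turntable under the probe and the look-alikes are coloured. The peg is at side crop (175,105–185).

Run:
```python
from h import *
S=ctrl.camera_model('scene');D=ctrl.camera_model('side')
sc=lambda x,y:(x/3.7+105-.5+.5/3.7,y/3.7+145-.5+.5/3.7); sd=lambda x,y:(x/5+210-.4,y/5+180-.4)
def fit(m,f,box,z):
    im=cv2.imread(f);x0,y0,x1,y1=box
    g=cv2.inRange(im,(185,185,185),(255,255,255));M=np.zeros_like(g);M[y0:y1,x0:x1]=g[y0:y1,x0:x1]
    n,l,st,c=cv2.connectedComponentsWithStats(M);k=1+st[1:,4].argmax()
    h=cv2.convexHull(np.argwhere(l==k)[:,::-1].astype(np.float32).reshape(-1,1,2)).reshape(-1,2)
    P=np.array([plane(m,p,z)[:2] for p in h])
    A=np.c_[2*P,np.ones(len(P))];s=np.linalg.lstsq(A,(P**2).sum(1),rcond=None)[0];r=np.sqrt(s[2]+s[:2]@s[:2])
    print(f,s[:2],r,np.abs(np.linalg.norm(P-s[:2],axis=1)-r).max())
fit(S,'pics/scene0.png',(155,168,270,265),32);fit(D,'pics/side0.png',(228,190,335,258),32)
print('corners scene',[plane(S,sc(*p),14).round(1)[:2] for p in((430,20),(717,266),(46,279))])
print('corners side',[plane(D,sd(*p),14).round(1)[:2] for p in((125,45),(33,373),(691,443))])
print('pegbase',plane(S,sc(508,165),32),plane(D,sd(175,182),32))
print('pegtop',tri(S,sc(506,117),D,sd(176,104)), plane(S,sc(506,117),87),plane(D,sd(176,104),87))
print('post',plane(S,sc(187,410),14),plane(D,sd(657,250),14), 'post top',plane(S,sc(131,300),164),plane(D,sd(688,60),164))
print('hub',plane(S,sc(397,242),34),plane(D,sd(348,195),34))
print('tins',plane(S,sc(722,398),50),plane(S,sc(523,535),50))
```

```text
pics/scene0.png [586.08209784 -94.33393456] 137.9918110854915 1.2777186935213933
pics/side0.png [ 551.00977815 -234.53475523] 12.746070880743153 0.22019339547149563
corners scene [array([ 379.9, -189.6]), array([489.3, 110.4]), array([ 717.3, -314.5])]
corners side [array([489.5, 110.1]), array([ 379.9, -189.9]), array([ 718.9, -314.2])]
pegbase [489.37320295 -57.26550011  32.        ] [486.95609325 -60.61720044  32.        ]
pegtop (array([487.51252193, -56.97046844,  87.26123222]), np.float64(0.0781497417321625)) [487.38160578 -57.09007942  87.        ] [487.5614185 -56.5896241  87.       ]
post [ 754.34632537 -160.81376684   14.        ] [ 760.03136861 -156.82882533   14.        ] post top [ 754.95975269 -157.50359189  164.        ] [ 751.31577809 -171.2652056   164.        ]
hub [584.30348337 -94.44614466  34.        ] [584.79722549 -94.68714611  34.        ]
tins [600.43467353 159.89091558  50.        ] [739.25390474  89.6168521   50.        ]
```

Both views agree. Axis is about (585.5,-94.5), stand +x points at about -20.3°, and the peg is at (487.5,-57). I'll cage the peg between half-open fingers with the jaw along the tangent (tool z yaw 69.7°). First I approach above it.

servo_tool(
  rows=[0.04, 0.02, 0.04, 0, 0, 0, 10, 0.04, 0.045, 0.09, 0, 0, 0, 20, 0.04, 0.07, 0.14, 0, 0, 0, 30, 0.04, 0.095, 0.19, 0, 0, 0, 40, 0.04, 0.12, 0.24, 0, 0, 0, 50, 0.04, 0.145, 0.29, 0, 0, 0, 60, 0.04, 0.17, 0.34, 0, 0, 0, 70, 0.04, 0.195, 0.39, 0, 0, 0, 80, 0.04, 0.215, 0.435, 0, 0, 0, 90, 0.04, 0.23, 0.47, 0, 0, 0, 100],
  newtons=20,
)

```text
time: 1.35
tool_pos: [476.6, -75.2, 239.1]
orientation: [[0.568, -0.0, 0.823], [-0.823, 0.0, 0.568], [-0.0, -1.0, -0.0]]
contact_force: [-0.5, -0.8, -0.4]
opening: 0.472
```

servo_tool(
  rows=[0.04, 0.006, 0.01, -0.02, 0, 0, 10, 0.04, 0.0113, 0.02, -0.05, 0, 0, 20, 0.04, 0.0113, 0.02, -0.09, 0, 0, 30, 0.04, 0.0113, 0.02, -0.11, 0, 0, 35.5, 0.04, 0.0113, 0.02, -0.12, 0, 0, 35.5, 0.04, 0.0113, 0.02, -0.12, 0, 0, 35.5],
)

```text
time: 2.1
tool_pos: [487.2, -57.1, 119.1]
orientation: [[0.937, -0.001, 0.349], [-0.349, 0.0, 0.937], [-0.001, -1.0, 0.0]]
contact_force: [0.6, -0.2, -0.8]
opening: 0.467
```

Run:
```python
from h import *
s=ctrl.state();m=ctrl.camera_model('wrist');im=ctrl.get_image('wrist');cv2.imwrite('pics/w1.png',im[:,:,::-1])
print(s['tool_pos'],s['orientation'],proj(m,[487.5,-57.2,87]),proj(m,[487.5,-57.2,32]),proj(m,s['tool_pos']))
```

```text
[487.22036243 -57.11652714 119.08355958] [[ 9.37251384e-01 -6.95610994e-04  3.48653639e-01]
 [-3.48653448e-01  3.83751483e-04  9.37251634e-01]
 [-7.85758892e-04 -9.99999684e-01  1.17144437e-04]] [260.07605217 224.57898984] [259.71894729 197.39935542] [260.36139713 248.37954473]
```

View pics/w1.png

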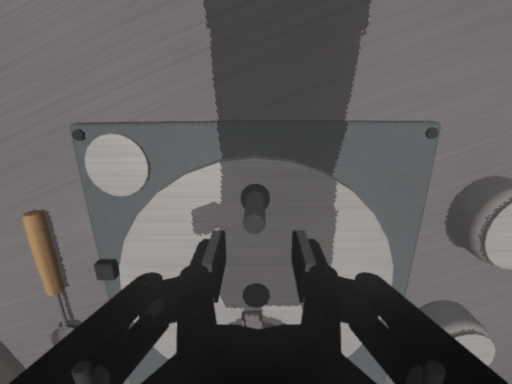

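The wrist view shows the peg top at about (255,224), between the two fingers, against a predicted 260. The plate edge is parallel, so the yaw is right. I'll go down.

servo_tool(
  rows=[0.04, 0, 0, -0.03, 0, 0, 0, 0.04, 0, 0, -0.055, 0, 0, 0, 0.04, 0, 0, -0.064, 0, 0, 0, 0.04, 0, 0, -0.064, 0, 0, 0],
)

```text
time: 2.65
tool_pos: [487.8, -57.3, 55.9]
orientation: [[0.938, 0.0, 0.347], [-0.347, -0.0, 0.938], [0.0, -1.0, 0.0]]
contact_force: [1.0, -0.6, 0.5]
opening: 0.469
```

Run:
```python
from h import *
for t in range(0,108,3):
    a=np.radians(159.7+t);p=105*np.array([np.cos(a),np.sin(a)])-105*np.array([np.cos(np.radians(159.7)),np.sin(np.radians(159.7))]);print(t,p.round(1))
```

```text
0 [0. 0.]
3 [-1.8 -5.2]
6 [ -3.3 -10.5]
9 [ -4.5 -15.9]
12 [ -5.4 -21.3]
15 [ -6.1 -26.7]
18 [ -6.4 -32.2]
21 [ -6.5 -37.7]
24 [ -6.3 -43.2]
27 [ -5.8 -48.7]
30 [ -5.  -54.1]
33 [ -4.  -59.5]
36 [ -2.6 -64.8]
39 [ -1.  -70.1]
42 [  0.9 -75.3]
45 [  3.1 -80.3]
48 [  5.5 -85.2]
51 [  8.2 -90. ]
54 [ 11.1 -94.7]
57 [ 14.3 -99.2]
60 [  17.7 -103.5]
63 [  21.3 -107.6]
66 [  25.1 -111.6]
69 [  29.2 -115.3]
72 [  33.4 -118.8]
75 [  37.8 -122.1]
78 [  42.4 -125.2]
81 [  47.1 -128. ]
84 [  52.  -130.6]
87 [  56.9 -132.9]
90 [  62.1 -134.9]
93 [  67.3 -136.7]
96 [  72.5 -138.2]
99 [  77.9 -139.4]
102 [  83.3 -140.3]
105 [  88.8 -141. ]
```

servo_tool(
  rows=[0.028, 0, 0, 0, 0, 0, 0, 0.028, -0.0018, -0.0052, 0, 0, 0, 3, 0.028, -0.0033, -0.0105, 0, 0, 0, 6, 0.028, -0.0045, -0.0159, 0, 0, 0, 9, 0.028, -0.0054, -0.0213, 0, 0, 0, 12, 0.028, -0.0061, -0.0267, 0, 0, 0, 15, 0.028, -0.0064, -0.0322, 0, 0, 0, 18, 0.028, -0.0065, -0.0377, 0, 0, 0, 21, 0.028, -0.0063, -0.0432, 0, 0, 0, 24, 0.028, -0.0058, -0.0487, 0, 0, 0, 27],
)

```text
time: 3.9
tool_pos: [482.0, -106.0, 56.3]
orientation: [[0.993, 0.001, -0.119], [0.119, 0.0, 0.993], [0.001, -1.0, 0.0]]
contact_force: [-1.3, 1.8, 0.5]
opening: 0.325
```

Run:
```python
from h import *
im=ctrl.get_image('wrist');cv2.imwrite('pics/w2.png',im[:,:,::-1]);print(ctrl.state()['contact_force'])
```

```text
[ 0.62657364 -0.82230531  0.76710666]
```

View pics/w2.png

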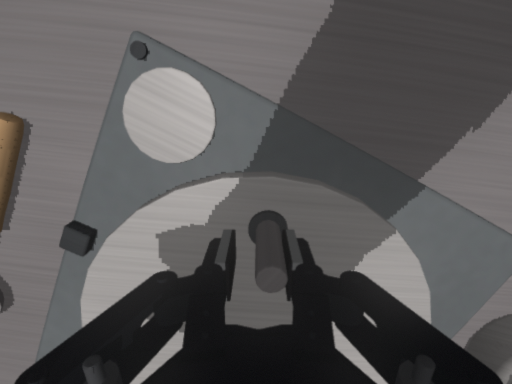

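The peg (270,270) rests on the trailing finger and moves with it. Forces are tiny, so I continue round the arc.

servo_tool(
  rows=[0.028, 0.0008, -0.0054, 0, 0, 0, 3, 0.028, 0.0018, -0.0108, 0, 0, 0, 6, 0.028, 0.0032, -0.0161, 0, 0, 0, 9, 0.028, 0.0048, -0.0214, 0, 0, 0, 12, 0.028, 0.0067, -0.0266, 0, 0, 0, 15, 0.028, 0.0089, -0.0316, 0, 0, 0, 18, 0.028, 0.0113, -0.0365, 0, 0, 0, 21, 0.028, 0.014, -0.0413, 0, 0, 0, 24, 0.028, 0.0169, -0.046, 0, 0, 0, 27, 0.028, 0.0201, -0.0505, 0, 0, 0, 30],
)

```text
time: 5.2
tool_pos: [502.0, -156.6, 56.1]
orientation: [[0.801, 0.0, -0.599], [0.599, -0.0, 0.801], [-0.0, -1.0, -0.0]]
contact_force: [-1.2, 0.9, 1.4]
opening: 0.326
```

servo_tool(
  rows=[0.028, 0.0034, -0.0043, 0, 0, 0, 3, 0.028, 0.007, -0.0084, 0, 0, 0, 6, 0.028, 0.0108, -0.0124, 0, 0, 0, 9, 0.028, 0.0149, -0.0161, 0, 0, 0, 12, 0.028, 0.0191, -0.0196, 0, 0, 0, 15, 0.028, 0.0235, -0.0229, 0, 0, 0, 18, 0.028, 0.0281, -0.026, 0, 0, 0, 21, 0.028, 0.0328, -0.0288, 0, 0, 0, 24, 0.028, 0.0377, -0.0314, 0, 0, 0, 27, 0.028, 0.0426, -0.0337, 0, 0, 0, 30],
)

```text
time: 6.45
tool_pos: [544.7, -190.4, 56.1]
orientation: [[0.395, 0.0, -0.919], [0.919, -0.0, 0.395], [-0.0, -1.0, -0.0]]
contact_force: [-1.8, 0.1, -0.1]
opening: 0.326
```

servo_tool(
  rows=[0.028, 0.0017, -0.0007, 0, 0, 0, 1, 0.028, 0.0035, -0.0014, 0, 0, 0, 2, 0.028, 0.0052, -0.002, 0, 0, 0, 3, 0.028, 0.0069, -0.0026, 0, 0, 0, 3, 0.028, 0.0078, -0.0029, 0, 0, 0, 3],
)

```text
time: 7.08
tool_pos: [552.2, -193.0, 55.3]
orientation: [[0.347, -0.0, -0.938], [0.938, -0.0, 0.347], [-0.0, -1.0, 0.0]]
contact_force: [-0.6, -0.4, 1.0]
opening: 0.328
```

servo_tool(
  rows=[0.028, 0.0009, -0.0003, 0, 0, 0, 0, 0.028, 0.0019, -0.0007, 0, 0, 0, 0, 0.028, 0.0028, -0.001, 0, 0, 0, 0],
)

```text
time: 7.45
tool_pos: [555.0, -194.0, 55.3]
orientation: [[0.347, -0.0, -0.938], [0.938, 0.0, 0.347], [-0.0, -1.0, 0.0]]
contact_force: [-1.9, -0.2, 0.8]
opening: 0.323
```

servo_tool(
  rows=[0.028, 0.0007, -0.0003, 0, 0, 0, 0, 0.028, 0.0014, -0.0005, 0, 0, 0, 0],
)

```text
time: 7.7
tool_pos: [555.3, -194.1, 55.2]
orientation: [[0.347, -0.003, -0.938], [0.938, 0.001, 0.347], [-0.0, -1.0, 0.003]]
contact_force: [-10.3, 0.9, 5.6]
opening: 0.328
```

servo_tool(
  rows=[0.028, 0.0007, -0.0003, 0, 0, 0, 0, 0.028, 0.0014, -0.0005, 0, 0, 0, 0],
)

```text
time: 7.95
tool_pos: [555.4, -194.1, 55.0]
orientation: [[0.347, -0.006, -0.938], [0.938, 0.002, 0.347], [-0.0, -1.0, 0.006]]
contact_force: [-17.8, 4.1, 11.6]
opening: 0.325
```

Run:
```python
from h import *
for n in('wrist','scene','side'):
    im=ctrl.get_image(n);cv2.imwrite(f'pics/{n}3.png',im[:,:,::-1])
a=cv2.imread('pics/side3.png')[180:275,210:360];a=cv2.resize(a,None,fx=4,fy=4,interpolation=cv2.INTER_CUBIC)
b=cv2.imread('pics/scene3.png')[145:290,125:285];b=cv2.resize(b,None,fx=3.7,fy=3.7,interpolation=cv2.INTER_CUBIC)
cv2.imwrite('pics/si3.png',a);cv2.imwrite('pics/sc3.png',b)
print(ctrl.state()['contact_force'])
```

```text
[-15.41077228   3.44303935  10.62696302]
```

View pics/wrist3.png

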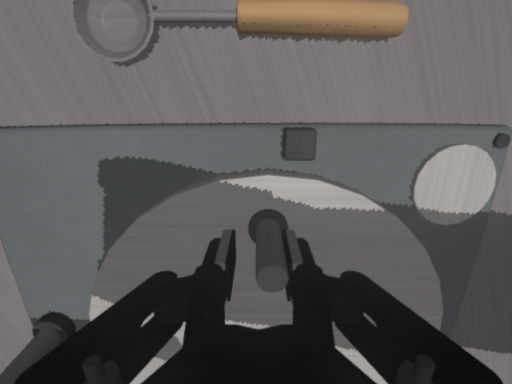

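View pics/sc3.png

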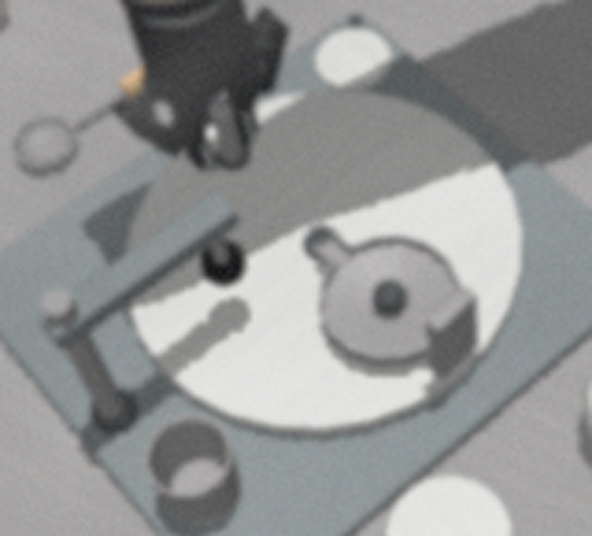

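View pics/si3.png

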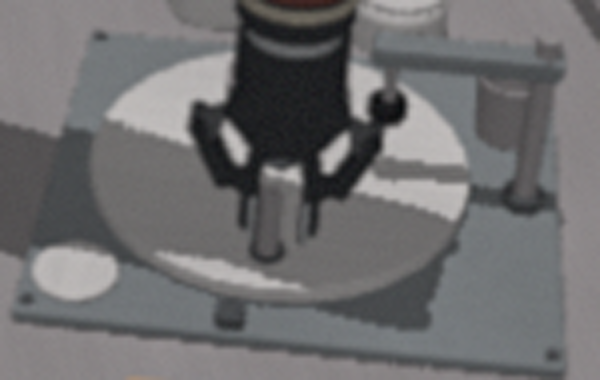

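The turntable is on its stop: 18 N reaction, no more motion. In the scene view the dish has come out from under the probe with the ball in the middle. I'll back off the peg and rise.

servo_tool(
  rows=[0.04, -0.003, 0.001, 0, 0, 0, 0, 0.04, -0.0075, 0.0028, 0, 0, 0, 0, 0.04, -0.0075, 0.0028, 0, 0, 0, 0, 0.04, -0.0075, 0.0028, 0.03, 0, 0, 0, 0.04, -0.0075, 0.0028, 0.08, 0, 0, 0, 0.055, -0.0075, 0.0028, 0.13, 0, 0, 0, 0.055, -0.0075, 0.0028, 0.17, 0, 0, 0, 0.055, -0.0075, 0.0028, 0.195, 0, 0, 0, 0.055, -0.0075, 0.0028, 0.195, 0, 0, 0],
)

```text
time: 9.22
tool_pos: [551.4, -192.8, 252.6]
orientation: [[0.346, 0.004, -0.938], [0.938, -0.002, 0.346], [-0.001, -1.0, -0.004]]
contact_force: [-0.6, 0.2, -0.1]
opening: 0.643
```

Run:
```python
from h import *
for n in('scene','side'):
    im=ctrl.get_image(n);cv2.imwrite(f'pics/{n}4.png',im[:,:,::-1])
a=cv2.imread('pics/side4.png')[180:275,210:360];a=cv2.resize(a,None,fx=5,fy=5,interpolation=cv2.INTER_CUBIC)
b=cv2.imread('pics/scene4.png')[175:265,190:280];b=cv2.resize(b,None,fx=6,fy=6,interpolation=cv2.INTER_CUBIC)
cv2.imwrite('pics/si4.png',a);cv2.imwrite('pics/sc4.png',b)
```

```text
(no output)
```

View pics/sc4.png

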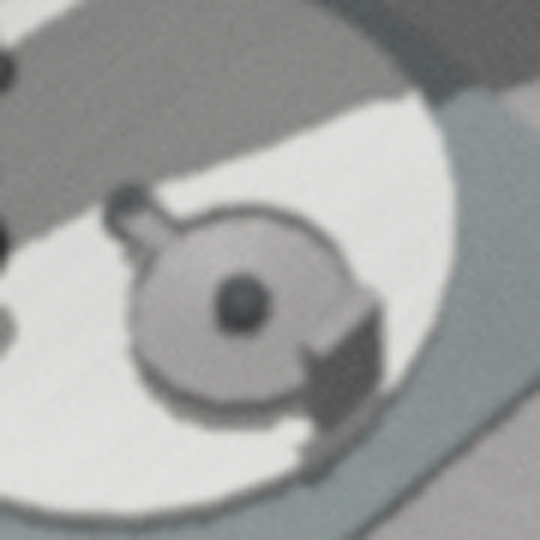

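View pics/si4.png

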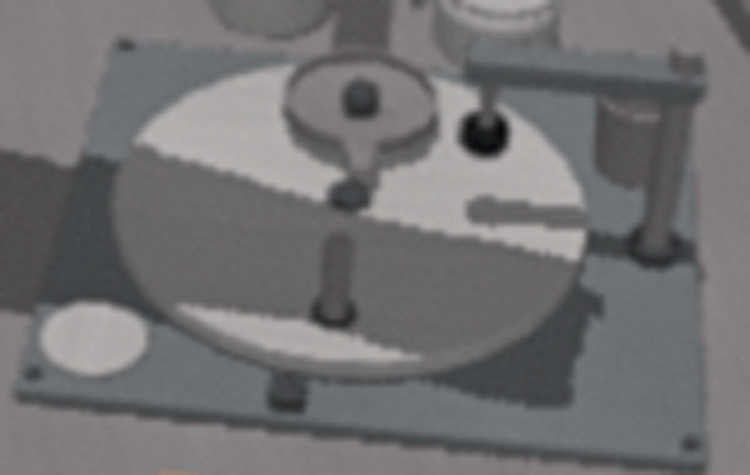

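Run:
```python
from h import *
S=ctrl.camera_model('scene');D=ctrl.camera_model('side')
sc=lambda x,y:(x/6+190-.42,y/6+175-.42); sd=lambda x,y:(x/5+210-.4,y/5+180-.4)
print('pegtop',plane(S,sc(0,0),87)[:2]*0, plane(D,sd(337,237),87))
print('ball',plane(S,sc(243,304),52),plane(D,sd(361,99),52))
print('handle top',[plane(S,sc(*p),110).round(1) for p in((343,322),(300,350),(372,288),(383,303),(320,358))])
print('spout', plane(S,sc(128,225),56),plane(D,sd(360,178),56))
```

```text
pegtop [ 0. -0.] [ 548.68938256 -192.48112277   87.        ]
ball [611.32898521 -23.3335737   52.        ] [610.62801546 -26.54463151  52.        ]
handle top [array([628.7,  35.1, 110. ]), array([646.8,  26.3, 110. ]), array([610.4,  37.9, 110. ]), array([614.4,  44.8, 110. ]), array([646.4,  34.7, 110. ])]
spout [601.72350868 -84.11106451  56.        ] [ 587.39852266 -106.994634     56.        ]
```

servo_tool(
  rows=[0.055, 0.008, 0.02, 0, 0, 0, -10, 0.055, 0.018, 0.05, 0, 0, 0, -20, 0.055, 0.029, 0.08, 0, 0, 0, -30, 0.055, 0.04, 0.11, 0, 0, 0, -40, 0.055, 0.05, 0.14, 0, 0, 0, -50, 0.055, 0.061, 0.17, 0, 0, 0, -60, 0.055, 0.07, 0.195, 0, 0, 0, -70, 0.055, 0.077, 0.215, 0, 0, 0, -80, 0.055, 0.0807, 0.2242, 0, 0, 0, -90, 0.055, 0.0807, 0.2242, -0.03, 0, 0, -90],
)

```text
time: 10.58
tool_pos: [631.8, 32.8, 220.3]
orientation: [[0.938, 0.002, 0.348], [-0.348, -0.0, 0.938], [0.002, -1.0, 0.001]]
contact_force: [-0.2, -1.4, -0.1]
opening: 0.643
```

servo_tool(
  rows=[0.055, 0, 0, -0.035, 0, 0, 0, 0.055, 0, 0, -0.04, 0, 0, 0, 0.055, 0, 0, -0.04, 0, 0, 0],
)

```text
time: 10.95
tool_pos: [630.6, 32.0, 180.1]
orientation: [[0.938, -0.001, 0.347], [-0.347, 0.0, 0.938], [-0.001, -1.0, -0.0]]
contact_force: [-0.8, -0.6, -0.5]
opening: 0.648
```

Run:
```python
from h import *
s=ctrl.state();m=ctrl.camera_model('wrist');im=ctrl.get_image('wrist');cv2.imwrite('pics/w5.png',im[:,:,::-1])
print(s['tool_pos'],s['orientation'])
u=np.array([.938,-.347,0]);v=np.array([.347,.938,0]);h=np.array([631,32,110])
for a,b in((18,6),(18,-6),(-18,-6),(-18,6)): print(proj(m,h+a*u+b*v).round(1))
np.save('m5.npy',m,allow_pickle=True)
```

```text
[630.63902536  32.04794653 180.09376506] [[ 9.38022122e-01 -1.00890938e-03  3.46573919e-01]
 [-3.46573821e-01  2.76030312e-04  9.38022660e-01]
 [-1.04204477e-03 -9.99999453e-01 -9.07390397e-05]]
[266.9 224. ]
[252.9 224. ]
[252.6 184. ]
[267.3 184. ]
```

View pics/w5.png

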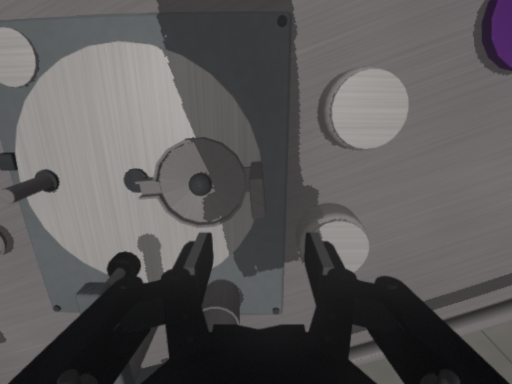

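Run:
```python
import cv2
a=cv2.imread('pics/w5.png')[120:240,120:290];a=cv2.convertScaleAbs(a,alpha=1.8);cv2.imwrite('pics/w5c.png',cv2.resize(a,None,fx=4.5,fy=4.5,interpolation=cv2.INTER_CUBIC))
```

```text
(no output)
```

View pics/w5c.png

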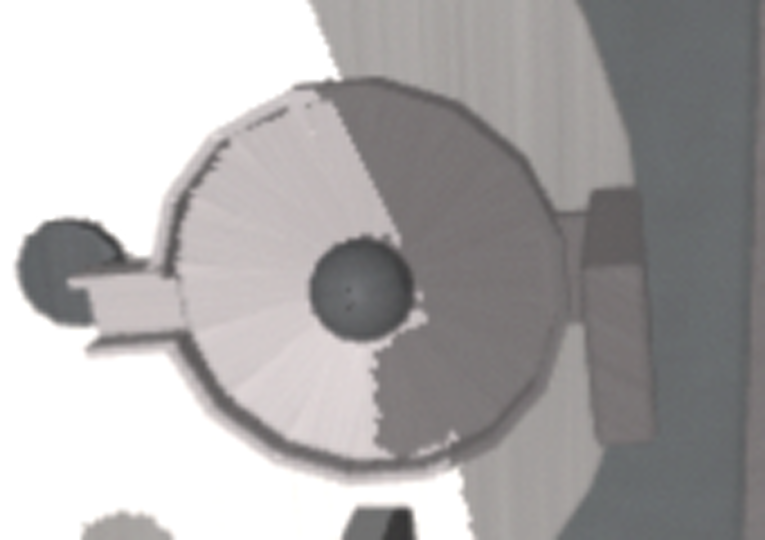

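Run:
```python
from h import *
m=np.load('m5.npy',allow_pickle=True).item()
w=lambda x,y:(x/4.5+120-.39,y/4.5+120-.39)
ax=np.array([585.5,-94.5]);u=np.array([.938,-.347]);v=np.array([.347,.938])
def show(n,p,z):
    P=plane(m,w(*p),z)[:2];print(n,P.round(1),'stand',round((P-ax)@u,1),round((P-ax)@v,1))
show('ball',(361,288),52.2)
for p in((587,265),(640,265),(655,438),(597,440)): show('htop',p,110)
show('hc',(620,352),110)
show('spout ends',(80,283),56);show('sp',(95,348),56);show('sp root',(175,268),56);show('sp root',(185,335),56)
show('hub',(70,271),34)
# rim ellipse
show('rim',(365,80),56);show('rim',(365,478),56);show('rim',(157,250),56);show('rim',(565,290),56)
```

```text
ball [608.9 -26.6] stand -1.6 71.9
htop [607.   32.3] stand -23.9 126.4
htop [610.3  41.3] stand -23.9 136.0
htop [643.3  32.2] stand 10.2 138.9
htop [639.8  21.8] stand 10.6 128.0
hc [624.7  32.1] stand -7.2 132.3
spout ends [584.3 -85.9] stand -4.1 7.7
sp [599.7 -90.3] stand 11.9 8.9
sp root [588.9 -63.5] stand -7.6 30.3
sp root [604.2 -68.7] stand 8.6 30.7
hub [583.3 -99.1] stand -0.5 -5.1
rim [565.3  -5. ] stand -50.0 76.9
rim [652.5 -44.4] stand 45.4 70.2
rim [583.6 -65.4] stand -11.9 26.6
rim [624.8  18.4] stand -2.3 119.5
```

The wrist crop shows the handle's top face centred at (620,352) and turned about +4° from nominal, so the dish sits slightly yawed in its nest. The ball is central at (361,288). Allowing for the camera bias seen at the hub, I grasp at (627.4,34.5) with 4° extra yaw, stopping partway to check.

servo_tool(
  rows=[0.055, -0.0036, 0.0025, 0, 0, 0, 4, 0.055, -0.0036, 0.0025, -0.025, 0, 0, 4, 0.055, -0.0036, 0.0025, -0.045, 0, 0, 4, 0.055, -0.0036, 0.0025, -0.05, 0, 0, 4, 0.055, -0.0036, 0.0025, -0.05, 0, 0, 4],
)

```text
time: 11.62
tool_pos: [627.4, 34.5, 130.6]
orientation: [[0.96, -0.0, 0.28], [-0.28, 0.0, 0.96], [-0.0, -1.0, 0.0]]
contact_force: [-0.4, -0.7, 0.5]
opening: 0.639
```

Run:
```python
from h import *
im=ctrl.get_image('wrist');cv2.imwrite('pics/w6.png',cv2.convertScaleAbs(im[:,:,::-1],alpha=1.5))
```

```text
(no output)
```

View pics/w6.png

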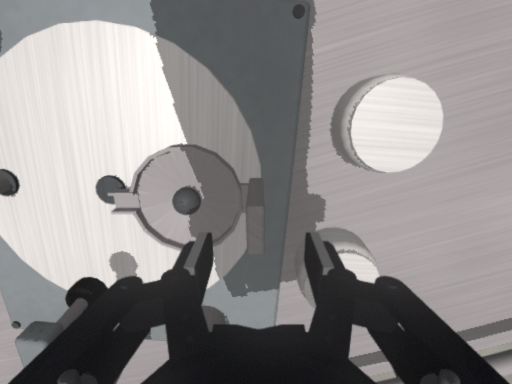

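The handle plate (256,215) is aligned and centred between the fingers. I'll go down and close gently.

servo_tool(
  rows=[0.055, 0, 0, -0.02, 0, 0, 0, 0.055, 0, 0, -0.04, 0, 0, 0, 0.055, 0, 0, -0.05, 0, 0, 0, 0.055, 0, 0, -0.0533, 0, 0, 0, 0.04, 0, 0, -0.0533, 0, 0, 0, 0.03, 0, 0, -0.0533, 0, 0, 0, 0.022, 0, 0, -0.0533, 0, 0, 0, 0.018, 0, 0, -0.0533, 0, 0, 0],
  newtons=20,
)

```text
time: 12.68
tool_pos: [627.6, 34.5, 77.3]
orientation: [[0.96, 0.0, 0.28], [-0.28, 0.0, 0.96], [0.0, -1.0, 0.0]]
contact_force: [-0.2, -0.5, -0.0]
opening: 0.213
```

Run:
```python
from h import *
im=ctrl.get_image('wrist');cv2.imwrite('pics/w7.png',cv2.convertScaleAbs(im[:,:,::-1],alpha=1.5))
```

```text
(no output)
```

View pics/w7.png

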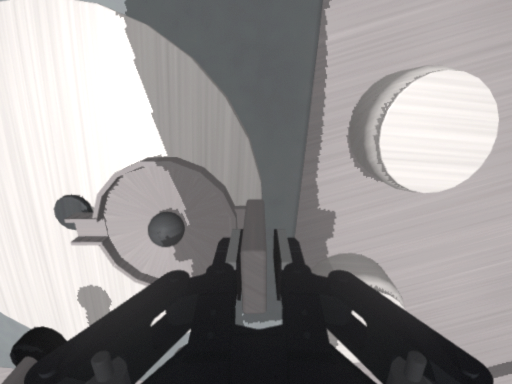

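The plate is centred between the pads. I'll close slowly and then firm up the grip.

servo_tool(
  rows=[0.015, 0, 0, 0, 0, 0, 0, 0.013, 0, 0, 0, 0, 0, 0, 0.011, 0, 0, 0, 0, 0, 0, 0.008, 0, 0, 0, 0, 0, 0, 0.004, 0, 0, 0, 0, 0, 0, 0, 0, 0, 0, 0, 0, 0],
)

```text
time: 13.48
tool_pos: [627.6, 34.3, 77.3]
orientation: [[0.96, 0.0, 0.28], [-0.28, -0.0, 0.96], [0.0, -1.0, -0.0]]
contact_force: [-0.4, -2.6, 3.5]
opening: 0.14
```

servo_tool(
  rows=[0, 0, 0, 0, 0, 0, 0, 0, 0, 0, 0, 0, 0, 0, 0, 0, 0, 0, 0, 0, 0],
  newtons=60,
)

```text
time: 13.85
tool_pos: [627.5, 34.4, 77.3]
orientation: [[0.96, 0.0, 0.28], [-0.28, -0.0, 0.96], [0.0, -1.0, -0.0]]
contact_force: [-0.7, -2.3, 5.3]
opening: 0.133
```

servo_tool(
  rows=[0, 0, 0, 0.0005, 0, 0, 0, 0, 0, 0, 0.0015, 0, 0, 0, 0, 0, 0, 0.003, 0, 0, 0, 0, 0, 0, 0.005, 0, 0, 0, 0, 0, 0, 0.0075, 0, 0, 0, 0, 0, 0, 0.01, 0, 0, 0, 0, 0, 0, 0.012, 0, 0, 0, 0, 0, 0, 0.013, 0, 0, 0, 0, 0, 0, 0.013, 0, 0, 0],
)

```text
time: 14.98
tool_pos: [627.5, 34.5, 90.1]
orientation: [[0.96, 0.0, 0.28], [-0.28, 0.0, 0.96], [0.0, -1.0, 0.0]]
contact_force: [0.2, -0.6, -1.8]
opening: 0.134
```

Run:
```python
from h import *
im=ctrl.get_image('wrist');cv2.imwrite('pics/w8.png',cv2.convertScaleAbs(im[:,:,::-1],alpha=1.5))
a=ctrl.get_image('side')[170:280,210:360,::-1];cv2.imwrite('pics/si8.png',cv2.resize(a,None,fx=5,fy=5,interpolation=cv2.INTER_CUBIC))
print(ctrl.state()['contact_force'],ctrl.state()['moment'])
```

```text
[ 0.76988744  0.41874392 -2.51107888] [ 0.16029978 -0.01182517  0.0014258 ]
```

View pics/w8.png

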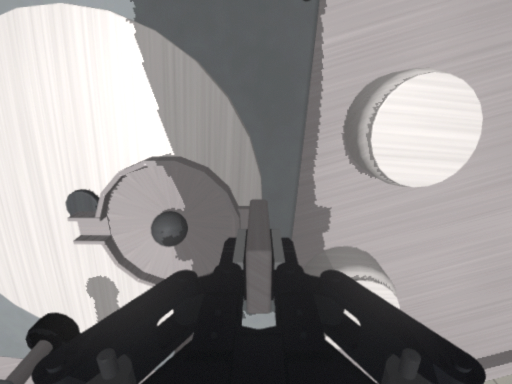

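View pics/si8.png

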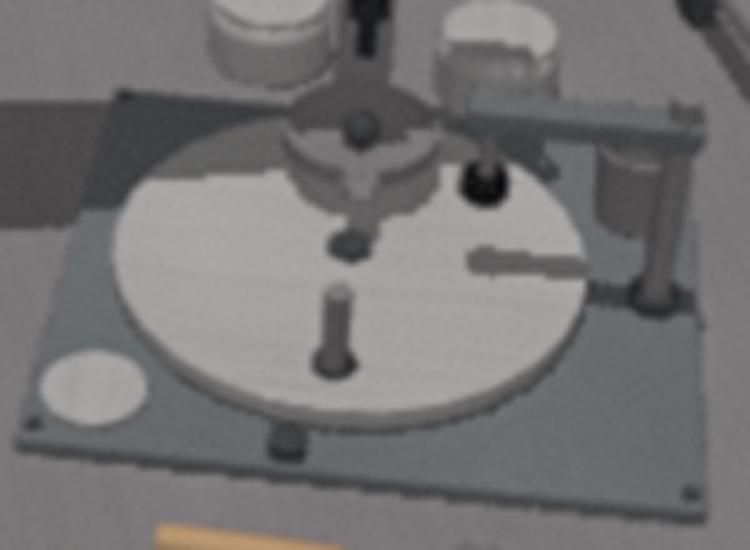

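The dish is lifted level. The load is about 2.3 N, so the ball is aboard, and it lies central at (169,228). I'll lift on smoothly to about 72 mm in total.

servo_tool(
  rows=[0, 0, 0, 0.002, 0, 0, 0, 0, 0, 0, 0.007, 0, 0, 0, 0, 0, 0, 0.014, 0, 0, 0, 0, 0, 0, 0.022, 0, 0, 0, 0, 0, 0, 0.031, 0, 0, 0, 0, 0, 0, 0.04, 0, 0, 0, 0, 0, 0, 0.048, 0, 0, 0, 0, 0, 0, 0.054, 0, 0, 0, 0, 0, 0, 0.058, 0, 0, 0, 0, 0, 0, 0.059, 0, 0, 0],
)

```text
time: 16.32
tool_pos: [627.5, 34.5, 149.2]
orientation: [[0.96, 0.0, 0.28], [-0.28, 0.0, 0.96], [0.0, -1.0, 0.0]]
contact_force: [-0.3, -0.1, -2.6]
opening: 0.134
```

Run:
```python
from h import *
im=ctrl.get_image('wrist');cv2.imwrite('pics/w9.png',cv2.convertScaleAbs(im[:,:,::-1],alpha=1.5))
s=ctrl.state();print(s['contact_force'],s['qpos'])
o=s['orientation'];yaw=np.degrees(np.arctan2(o[1,2],o[0,2]));print(yaw)
r=60;a0=np.radians(73.7)
for t in range(0,91,3):
    p=r*np.array([np.cos(a0+np.radians(t))-np.cos(a0),np.sin(a0+np.radians(t))-np.sin(a0)]);print(t,p.round(1))
```

```text
[ 0.43404561  0.40840226 -1.07901087] [-1.52860649e-01  1.91694343e-01  2.93200042e-02  1.40835468e+00
  7.10995276e-05  1.31230015e-01]
73.72280420885139
0 [0. 0.]
3 [-3.   0.8]
6 [-6.1  1.4]
9 [-9.2  1.9]
12 [-12.3   2.2]
15 [-15.5   2.4]
18 [-18.6   2.4]
21 [-21.8   2.2]
24 [-24.9   1.9]
27 [-28.    1.4]
30 [-31.1   0.7]
33 [-34.1  -0.1]
36 [-37.1  -1.1]
39 [-40.   -2.2]
42 [-42.9  -3.5]
45 [-45.7  -5. ]
48 [-48.4  -6.5]
51 [-51.   -8.3]
54 [-53.5 -10.1]
57 [-56.  -12.1]
60 [-58.3 -14.2]
63 [-60.5 -16.4]
66 [-62.6 -18.8]
69 [-64.6 -21.2]
72 [-66.4 -23.8]
75 [-68.1 -26.4]
78 [-69.7 -29.1]
81 [-71.1 -31.9]
84 [-72.4 -34.8]
87 [-73.5 -37.8]
90 [-74.4 -40.7]
```

View pics/w9.png

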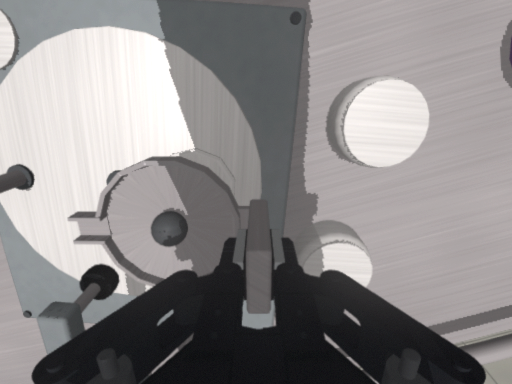

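Ball still central. Now the quarter turn about the dish's middle, slowly.

servo_tool(
  rows=[0, -0.001, 0.0003, 0, 0, 0, 1, 0, -0.003, 0.0008, 0, 0, 0, 3, 0, -0.0061, 0.0014, 0, 0, 0, 6, 0, -0.0092, 0.0019, 0, 0, 0, 9, 0, -0.0123, 0.0022, 0, 0, 0, 12, 0, -0.0155, 0.0024, 0, 0, 0, 15, 0, -0.0186, 0.0024, 0, 0, 0, 18, 0, -0.0218, 0.0022, 0, 0, 0, 21, 0, -0.0249, 0.0019, 0, 0, 0, 24, 0, -0.028, 0.0014, 0, 0, 0, 27],
)

```text
time: 17.62
tool_pos: [599.1, 36.0, 148.8]
orientation: [[0.982, -0.0, -0.189], [0.189, 0.0, 0.982], [-0.0, -1.0, 0.0]]
contact_force: [-0.3, -0.6, -1.6]
opening: 0.135
```

servo_tool(
  rows=[0, -0.0031, -0.0007, 0, 0, 0, 3, 0, -0.0061, -0.0015, 0, 0, 0, 6, 0, -0.0091, -0.0025, 0, 0, 0, 9, 0, -0.012, -0.0036, 0, 0, 0, 12, 0, -0.0149, -0.0049, 0, 0, 0, 15, 0, -0.0177, -0.0064, 0, 0, 0, 18, 0, -0.0204, -0.0079, 0, 0, 0, 21, 0, -0.023, -0.0097, 0, 0, 0, 24, 0, -0.0255, -0.0115, 0, 0, 0, 27, 0, -0.028, -0.0135, 0, 0, 0, 30],
)

```text
time: 18.88
tool_pos: [571.0, 22.4, 148.9]
orientation: [[0.756, -0.0, -0.655], [0.655, 0.0, 0.756], [-0.0, -1.0, 0.0]]
contact_force: [0.6, 0.9, -2.0]
opening: 0.13
```

servo_tool(
  rows=[0, -0.0023, -0.0021, 0, 0, 0, 3, 0, -0.0045, -0.0043, 0, 0, 0, 6, 0, -0.0066, -0.0067, 0, 0, 0, 9, 0, -0.0086, -0.0091, 0, 0, 0, 12, 0, -0.0104, -0.0117, 0, 0, 0, 15, 0, -0.0121, -0.0143, 0, 0, 0, 18, 0, -0.0137, -0.017, 0, 0, 0, 21, 0, -0.0151, -0.0198, 0, 0, 0, 24, 0, -0.0164, -0.0227, 0, 0, 0, 27, 0, -0.0173, -0.025, 0, 0, 0, 29.5],
)

```text
time: 20.12
tool_pos: [553.8, -2.6, 148.9]
orientation: [[0.335, -0.0, -0.942], [0.942, 0.0, 0.335], [-0.0, -1.0, 0.0]]
contact_force: [-0.2, 0.3, -1.7]
opening: 0.133
```

servo_tool(
  rows=[0, -0.001, -0.0024, 0, 0, 0, 2.3, 0, -0.0011, -0.0036, 0, 0, 0, 3.5, 0, -0.0011, -0.0036, 0, 0, 0, 3.5, 0, -0.0011, -0.0036, 0, 0, 0, 3.5, 0, -0.0011, -0.0036, 0, 0, 0, 3.5, 0, -0.0011, -0.0036, 0, 0, 0, 3.5],
)

```text
time: 20.88
tool_pos: [553.0, -6.1, 149.0]
orientation: [[0.28, -0.0, -0.96], [0.96, 0.0, 0.28], [0.0, -1.0, 0.0]]
contact_force: [1.1, -0.5, -1.8]
opening: 0.131
```

Run:
```python
from h import *
im=ctrl.get_image('wrist');cv2.imwrite('pics/w10.png',cv2.convertScaleAbs(im[:,:,::-1],alpha=1.5))
S=ctrl.get_image('scene');D=ctrl.get_image('side')
cv2.imwrite('pics/sc10.png',cv2.resize(S[145:305,105:310,::-1],None,fx=3.7,fy=3.7,interpolation=cv2.INTER_CUBIC))
cv2.imwrite('pics/si10.png',cv2.resize(D[165:275,210:360,::-1],None,fx=5,fy=5,interpolation=cv2.INTER_CUBIC))
s=ctrl.state();print(s['contact_force'],s['qd'].round(4),s['tool_pos'],s['orientation'].round(4))
```

```text
[-0.73843966  0.05299962 -1.46586508] [ 0.0016 -0.0023 -0.0005 -0.0012 -0.0009 -0.0011] [553.00788159  -6.17250642 149.02500952] [[ 2.803e-01 -1.000e-04 -9.599e-01]
 [ 9.599e-01  1.000e-04  2.803e-01]
 [ 1.000e-04 -1.000e+00  1.000e-04]]
```

View pics/w10.png

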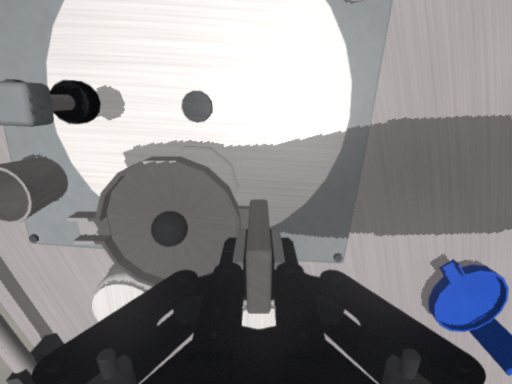

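View pics/sc10.png

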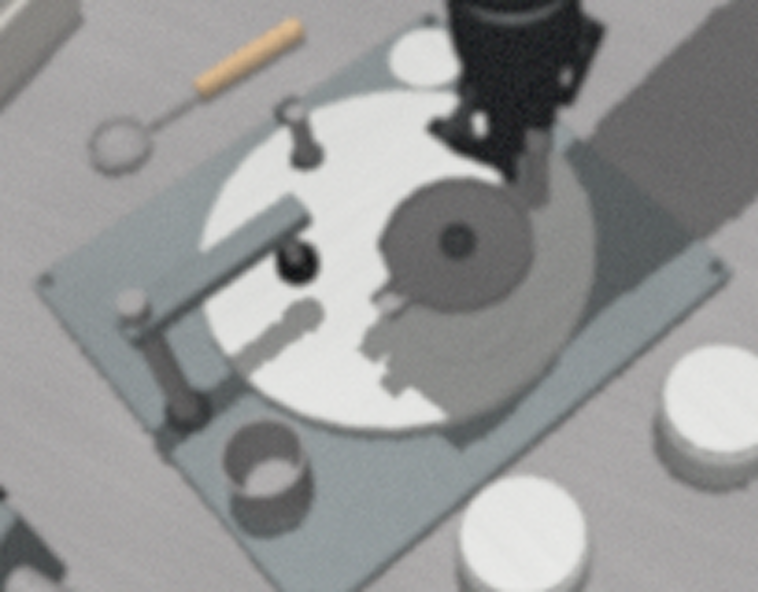

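View pics/si10.png

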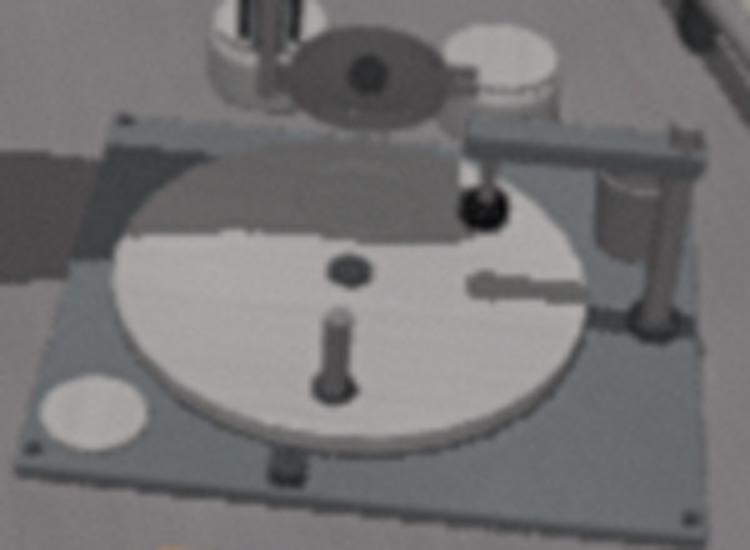

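The dish is held above its nest, spout towards the cup, ball central at (169,228) in the wrist view. One numeric check before I hand in.

Run:
```python
from h import *
S=ctrl.camera_model('scene');D=ctrl.camera_model('side')
sc=lambda x,y:(x/3.7+105-.36,y/3.7+145-.36); sd=lambda x,y:(x/5+210-.4,y/5+165-.4)
b,e=tri(S,sc(458,241),D,sd(368,75));print('ball',b,e)
c=plane(S,sc(266,455),70);print('cup',c,'bearing',np.degrees(np.arctan2(c[1]-b[1],c[0]-b[0])))
print('pegtop',tri(S,sc(292,110),D,sd(338,317)))
```

```text
ball [611.22256595 -22.43138502 122.77591352] 0.9882383469243144
cup [772.8281889  -70.99610681  70.        ] bearing -16.726248904988413
pegtop (array([ 548.72954197, -195.97224239,   86.12714981]), np.float64(0.7506306252001492))
```

```bash
python3 -c "
from plant import ctrl
print(ctrl.close_job())"
```

```text
the job is handed in; nothing more can be done
None
```

The job is done and handed in at about 21 s of the 59 s allowed; the interface gave no verdict.

- **Turntable:** I pushed the peg round between half-open fingers until it stopped moving, with about 18 N of reaction at the stop. Afterwards the peg still measured (549, -196) mm, against (549, -193) mm expected at the stop.
- **Dish:** I took the steel dish by its handle plate with 60 N and lifted it straight up 72 mm. Only then did I turn it 90° counter-clockwise about its middle. It had been sitting about 4° off in its nest, so I matched the grasp to that.
- **Last checks:**
  - The arm was at rest, with the tool pointing straight down to within 0.01°.
  - The ball was central at (611, -22, 123) mm.
  - The spout bearing is -16.3°, against -16.7° to the cup.
  - The last pictures showed nothing touching the dish and nothing around it moved.
- **Disagreement:** the wrist camera read 3 to 5 mm off from the fixed cameras. I allowed for that when grasping.

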